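# Change over the pans on the laboratory hotplate

### The job

Change over the lab hotplate: slide the finished covered pan along the glass from the middle ring to the empty ring, then slide the open pan from the other end onto the middle ring, each keeping its base on the glass the whole way and ending centred in its ring. Then set the loose lid gently on the open pan so that it sits fully down, and last turn the dial on the control box clockwise up to the heavy mark. Leave the tube rack, the brown bottle and the white jar where they are.

Things in the scene. Friction and masses are not known exactly. Their poses are not given: they have to be found in the camera images.
- hotplate: Low fixed hotplate, steel case with a flat black glass top and three printed rings in a row; 300 mm deep (its x) by 520 mm wide (its y) by 70 mm high. Origin at the centre of its underside; the glass surface is 70 mm above it; z up, x away from the robot.
- middle_place (a point): Centre of the middle place (double ring, outer 160 mm across), on the glass at the centre of the hotplate. The three places are in a row along the hotplate's y, 165 mm apart.
- free_place: The printed ring (single, 160 mm across) of the end place that is empty at the start, at one end or the other of the hotplate. Origin at its centre on the glass.
- waiting_place: The like ring of the other end place, where the open pan stands at the start. Origin at its centre on the glass.
- covered_pan: Loose steel saucepan, 140 mm outer diameter, wall 85 mm high, with a lid clipped on (part of the pan; black knob on it, top at 125 mm); about 0.75 kg (may vary by a third). Starts on the middle ring. Origin at the centre of its base, z up; its straight level handle runs along its own -x. Dragging it along the glass takes 2 to 7 N; pressing down on the handle with more than about 5 N tips it.
- covered_pan_grip (a point): Point on the covered pan's handle, 133 mm from the pan's axis and 62 mm above its base, in the middle of the handle's section. The steel handle is 20 mm wide and 14 mm thick there, its grip reaching from 98 to 218 mm from the axis.
- open_pan: Loose open steel saucepan with five capped vials standing in it (fixed, well below the rim), 120 mm outer diameter, 75 mm high, wall 4 mm (mouth 112 mm); about 0.55 kg (may vary by a third). Starts on the end ring. Origin at the centre of its base, z up; its straight level handle runs along its own -x. Dragging it along the glass takes 2 to 5 N; pressing down on the handle with more than about 3 N tips it.
- open_pan_grip (a point): Point on the open pan's handle, 123 mm from the pan's axis and 55 mm above its base, in the middle of the handle's section. The steel handle is 18 mm wide and 12 mm thick there, its grip reaching from 88 to 193 mm from the axis.
- lid: Loose aluminium lid lying on the bench, right way up, to one side of the hotplate, 0.13 kg: a disc 126 mm across with a locating plug 104 mm across and 8 mm deep below it. Origin at the centre of the plug's underside; z up. The disc's outer edge rests on the pan rim (75 mm above the pan's base), so when seated its origin is 67 mm above the open pan's base. The disc's top is at 16 mm by the knob.
- lid_knob (a point): Centre of the lid's black knob, 30 mm above the lid's origin: a plain upright cylinder 22 mm in diameter and 28 mm tall (16 to 44 mm above the lid's origin).
- controller: Fixed grey control box on the other side of the hotplate, 135 mm (its x) by 125 mm by 58 mm high, with one dial on its flat top. Origin at the centre of its underside; z up. A scale of short ticks is printed round the dial with one heavy long mark, on the box's own +y side of the dial.
- dial_grip (a point): Point on the dial's axis, inside its bar grip, 95 mm above the bench. The bar is 14 mm wide, 42 mm long and reaches 7 mm above and 25 mm below this point; it stands on a round skirt.
- dial (a joint): Angle of the dial, rad, growing clockwise seen from above; 0 is the first tick, where the bar and its white pointer line point along the controller's own -x. The heavy mark is at 1.571 (pointer along the controller's +y). Stiff enough to stay where it is left, very light to turn (0.03 N m); stops at 0 and 4.71. It starts somewhere between 0.1 and 0.6.
- tube_rack: Bystander: orange rack with tubes, 100 by 140 by 101 mm, loose. Origin under its centre.
- reagent_bottle: Bystander: brown bottle, 72 mm across, 150 mm tall, loose. Origin under its centre.
- jar: Bystander: small white jar, 52 mm across, 62 mm tall, loose. Origin under its centre.
Mind the look-alikes: they are no part of the job. Of the things that look like the lid, the middle-sized one is meant.

How it is judged:
On the way, in this order (a step that is already met when the one before it is completed fails the run):
1. the covered pan stands on the ring that was empty (horizontal distance between covered_pan and free_place below 0.015 m and z of covered_pan in the frame of hotplate between 0.066 and 0.074 m and angle between covered_pan's own z axis and vertical below 0.05 rad), for 0.2 s.
2. the open pan stands on the middle ring (horizontal distance between open_pan and middle_place below 0.015 m and z of open_pan in the frame of hotplate between 0.066 and 0.074 m and angle between open_pan's own z axis and vertical below 0.05 rad), for 0.2 s.
3. the lid sits fully down on the open pan (horizontal distance between lid and open_pan below 0.006 m and z of lid in the frame of open_pan between 0.063 and 0.07 m and angle between the z axis of lid and the z axis of open_pan, either way round below 0.05 rad), for 0.2 s.
4. the dial is at the heavy mark (value of joint dial between 1.441 and 1.701 rad), for 0.2 s.
At the end, for the whole second after the job is handed in: Covered pan within 15 mm of the centre of the ring that was empty, open pan within 15 mm of the centre of the middle ring, both upright on the glass; lid seated on the open pan (centred within 6 mm, down within 3 mm); dial within 0.13 rad of the heavy mark; all at rest (all of step 1 and all of step 2 and all of step 3 and all of step 4 and linear speed of each of covered_pan, open_pan, lid below 0.01 m/s); the robot touches nothing.
It fails at once if the covered pan is lifted off the glass (over 8 mm), tipped over 7 degrees or taken off the hotplate (z of covered_pan in the frame of hotplate above 0.078 m or z of covered_pan in the frame of hotplate below 0.062 m or angle between covered_pan's own z axis and vertical above 0.12 rad).
It fails at once if the open pan is lifted off the glass (over 8 mm), tipped over 7 degrees or taken off the hotplate (z of open_pan in the frame of hotplate above 0.078 m or z of open_pan in the frame of hotplate below 0.062 m or angle between open_pan's own z axis and vertical above 0.12 rad).
It fails at once if the lid is let go over the open pan from more than 12 mm above its seat (horizontal distance between lid and open_pan below 0.07 m and z of lid in the frame of open_pan above 0.079 m and contact force between lid and the fingers below 0.1 N).
It fails at once if the tube rack, the brown bottle or the white jar is moved more than 20 mm (distance of any of tube_rack, reagent_bottle, jar from where it was at the start of the episode above 0.02 m).
It also fails if it takes over 72 s, if anything falls off the work surface, if the arm or the gripper's body presses on something with over 40 N, if the wrist force passes 120 N, or if a joint passes its speed limit or range.

### The arm

A 6-joint arm with a two-finger parallel gripper is mounted at the origin on the work surface. World frame = base frame: x ahead of the robot, y to its left, z up, the work surface at z = 0. Lengths are in m, angles in rad, forces in N, time in s.
With the tool pointing down it reaches from about 0.375 to 0.9 m from the base axis. Payload 3.1 kg.
Tool frame: the origin (TCP) lies midway between the tips of the shut fingers; the grasp point (between the pads) lies 19 mm behind it; z points along the fingers, y is the line along which they close (so a half turn about z gives the same grasp; the last joint's range is limited). The gripper opens to 87 mm and grips with 3 to 60 N. Pads are 19 mm wide; open, the fingers measure 117 mm over their backs; the gripper's body (75 mm by 190 mm) begins 51 mm behind the grasp point.
Start: joints at [0.925, 0.527, 1.433, -0, 1.181, -0.178], TCP at [0.281, 0.558, 0.223] pointing down, gripper open.
Joint ranges: [-3.08, 3.08], [-0.75, 2.2], [0.22, 2.44], [-1.43, 4.57], [0, 2.65], [-2.85, 2.85]. Speed limits (rad/s): [2.79, 2.79, 3.14, 3.14, 3.14, 3.14].

### API

Orientations are given as a unit quaternion [x, y, z, w].
In Python, from rig import status, imaging, order gives the robot as it stands.
- The arm moves only by the tool arm_command, never from a script. Its argument "deltas" is one flat list of numbers, 5 for each row, row after row: the opening, from -1 (shut) to 1 (fully open), so that 0 is half open, then the shift along the tool's x, y, z in m, then the turn about the tool's z in rad. In form: [gripper, tx, ty, tz, roll, gripper, tx, ty, tz, roll, ...]. A call has 1 to 12 rows; each row shifts and turns the commanded pose from where the row before left it, along the tool's axes as they then stand; what a row does not reach is not made up. A row lasts 1/8 s, in which the tool goes at most 62.5 mm and 10.7 degrees, less where a joint would pass 70% of its speed; a pose out of reach is approached as far as the arm can. A call with a gripper value outside its range is refused whole. The fingers move at their own pace and stop on an object; "newtons" is the grip in N (left out, the last holds). Time passes only in rows, so rows that do not move let the fingers close. It gives the time, the measured TCP pose, the force, the opening and the grip force at its end, in the units of the state.
- status.get_obs(): the state, without advancing time (a new reading comes with each control period).
- imaging.camera(name): name is "side" or "top" or "wrist"; returns (picture, depth): 384x512x3 uint8, red, green, blue; 384x512 float32, m along the optical axis (not along the pixel's ray), 0 where there is no reading.
- imaging.camera_params(name): a dict with "intrinsics" (3x3 intrinsics, pixels), "camera_from_world" (4x4, takes a point from world to camera coordinates). Camera axes: x right, y up, looking along -z (the intrinsics and any distortion apply to the point x, -y, -z); pixel columns grow to the right and rows downward; lengths in m; the calibration is good to about 2 mm. A picture is of the moment at which its call begins: read the wrist's pose just before it. camera_params takes no time and is no camera call; for the wrist camera it gives the pose at the moment of the call.
- order.hand_in(): hands the job in; it is judged then, once.
The state is a dict: "time": time; "q": joint angles; "joint_velocities": joint speeds; "joint_torque": joint torques, N m; "position": TCP position; "tool_rot": TCP orientation; "ft_force": force on the tool from outside, world axes, zero at the start; "moment": the same for the moment, N m; "grip_width": finger opening in m; "grip_force": force on a finger pad.
Only numpy, scipy, OpenCV 4.12 (cv2) and the standard library are available. Lean on these libraries where they do the work, as an engineer would, in place of code of your own. Each camera call takes 0.05 s, during which the arm holds its last target. There are 200 camera calls.

## Working session

There is one attempt and no reset: what is moved stays moved. The work goes in short steps, Python scripts to look and compute and a tool call to move; the robot and the scene stay as the last step left them, time stands still between calls to the robot, and variables do not carry over. Pictures are saved under pics/ and viewed, at most 10 in all, crops included, and the job is handed in when it is done.

Besides the shell and the picture viewer there is one more tool, called after ">>>" in YAML: its name, and indented under it one key for each argument. arm_command: Moves the arm, as the interface text tells. Its arguments: {"type":"object","properties":{"deltas":{"type":"array"},"newtons":{"type":"number"}},"required":["deltas"]}

```bash
ls; mkdir -p pics; cat > h.py <<'E'
import numpy as np, cv2
from rig import status, imaging, order
def cap(n):
    p=imaging.camera_params(n); im,d=imaging.camera(n); return im,d,np.array(p["intrinsics"]),np.array(p["camera_from_world"])
def cloud(d,K,T):
    v,u=np.mgrid[0:d.shape[0],0:d.shape[1]]
    c=np.stack([(u-K[0,2])/K[0,0]*d,-(v-K[1,2])/K[1,1]*d,-d,np.ones_like(d)],-1)
    return (c@np.linalg.inv(T).T)[...,:3]
def ray(px,z,K,T):
    px=np.atleast_2d(px).astype(float); Ti=np.linalg.inv(T)
    r=np.stack([(px[:,0]-K[0,2])/K[0,0],-(px[:,1]-K[1,2])/K[1,1],-np.ones(len(px))],-1)@Ti[:3,:3].T
    o=Ti[:3,3]; return o+r*((z-o[2])/r[:,2])[:,None]
E
python3 - <<'E'
from h import *
for n in("top","side"):
    im,d,K,T=cap(n); np.savez(n+".npz",im=im,d=d,K=K,T=T); print(n,K.round(1).tolist(),T.round(3).tolist())
    cv2.imwrite(f"pics/{n}0.png",cv2.resize(im[...,::-1],(800,600)))
print(status.get_obs())
E
```

```text
pics
top [[379.6, 0.0, 254.2], [0.0, 379.6, 186.7], [0.0, 0.0, 1.0]] [[-0.004, -1.0, 0.023, -0.027], [0.993, -0.001, 0.119, -0.519], [-0.119, 0.023, 0.993, -1.325], [0.0, 0.0, 0.0, 1.0]]
side [[347.8, 0.0, 257.4], [0.0, 347.8, 190.7], [0.0, 0.0, 1.0]] [[0.971, -0.237, 0.005, -0.47], [0.172, 0.718, 0.675, -0.157], [-0.164, -0.655, 0.738, -0.992], [0.0, 0.0, 0.0, 1.0]]
{'time': 0.1, 'q': array([ 9.25507757e-01,  5.28368677e-01,  1.43376004e+00, -1.28305249e-05,
        1.18137795e+00, -1.78541365e-01]), 'joint_velocities': array([ 0.00057529, -0.0008706 , -0.00511396, -0.00065682,  0.00056654,
        0.00207275]), 'joint_torque': array([-7.10124550e-05, -4.40986347e+01, -1.77150804e+01,  6.34919107e-02,
        5.33292023e-02, -2.68830939e-05]), 'position': array([0.28084548, 0.55762391, 0.22167675]), 'tool_rot': array([ 2.31258502e-01,  9.72891869e-01, -8.79333749e-04, -3.77715405e-04]), 'ft_force': array([-0.47040129, -0.03417281, -0.55868567]), 'moment': array([ 0.0331572 , -0.01249768,  0.0065021 ]), 'grip_force': 0.0, 'grip_width': 0.08691025776496154}
```

View pics/top0.png

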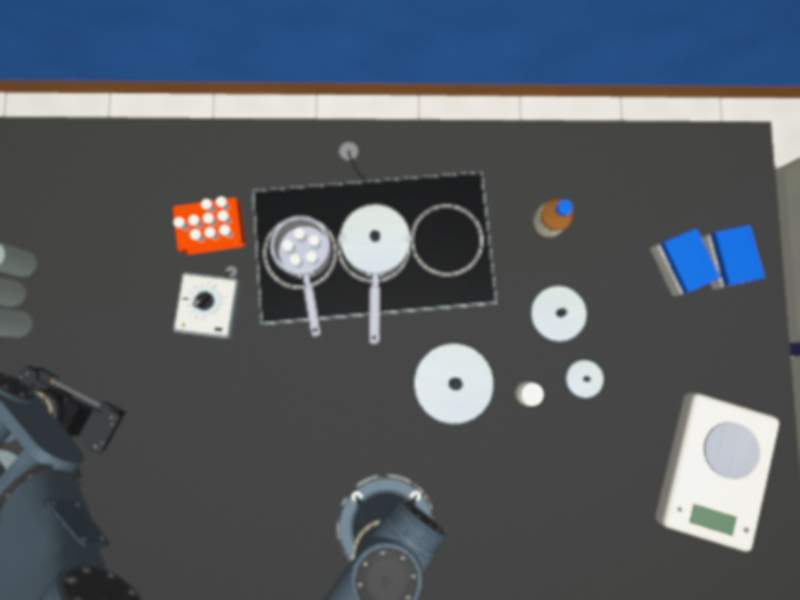

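View pics/side0.png

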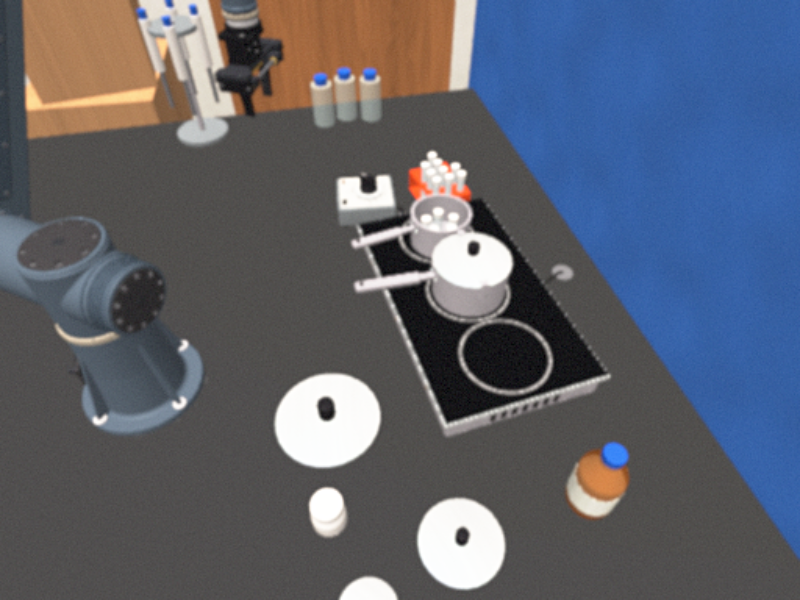

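Top view (800x600 scale): the open pan is at (300,246), the covered pan at (375,240) and the empty ring at (447,240). The control box is at (205,303). Three lids lie on the bench: large (454,384), middle (560,313) and small (585,379). The middle-sized one at (560,313) fits the 126 mm lid, and I'll check its diameter and a crop.

```bash
cat > m.py <<'E'
from h import *
z=np.load("top.npz"); im,d,K,T=z["im"],z["d"],z["K"],z["T"]
P=cloud(d,K,T); hsv=cv2.cvtColor(im,cv2.COLOR_RGB2HSV)
H=P[...,2]; 
def reg(x0,x1,y0,y1,s=1.5625):
    m=np.zeros(H.shape,bool); m[int(y0/s):int(y1/s),int(x0/s):int(x1/s)]=1; return m
# hotplate
m=reg(240,510,160,335)&(abs(H-.07)<.012)
xy=P[m][:,:2].astype(np.float32); r=cv2.minAreaRect(xy); print("hotplate rect",r, np.median(H[m]))
# free ring
g=hsv[...,2]; m=reg(412,486,203,278)&(g>70); ys,xs=np.nonzero(m)
w=ray(np.c_[xs,ys],.07,K,T)[:,:2].astype(np.float32); print("free ring",cv2.fitEllipse(w))
white=(hsv[...,1]<60)&(g>130)
def lidfit(R,zz,nm):
    m=(white&R).astype(np.uint8)
    c=max(cv2.findContours(m,cv2.RETR_EXTERNAL,cv2.CHAIN_APPROX_NONE)[0],key=cv2.contourArea)[:,0]
    w=ray(c,zz,K,T)[:,:2].astype(np.float32); print(nm,cv2.fitEllipse(w),cv2.minEnclosingCircle(w), np.median(H[m>0]))
lidfit(reg(520,600,275,350),.012,"mid lid"); lidfit(reg(405,500,335,430),.012,"big"); lidfit(reg(560,612,350,405),.012,"small")
for nm,R in(("cov",reg(335,412,195,350)),("open",reg(262,336,205,340))):
    for lo,hi,x in ((.118,.15,'handle'),(.137,.2,'top')):
        q=P[R&(H>lo)&(H<hi)]
        print(nm,x,len(q),q[:,2].min(),np.median(q[:,2]),q[:,2].max())
    w=P[R&(H>.145)][:,:2].astype(np.float32) if nm=="cov" else P[R&(H>.137)&(H<.15)][:,:2].astype(np.float32)
    c=cv2.convexHull(w); print(nm,"circle",cv2.minEnclosingCircle(w),cv2.fitEllipse(c))
    q=P[R&(H>.11)&(H<.15)&(P[...,0]<np.array(cv2.minEnclosingCircle(w)[0])[0]-.09)]
    print(nm,"handle line",len(q),cv2.fitLine(q[:,:2].astype(np.float32),cv2.DIST_HUBER,0,.001,.001).ravel(),np.median(q[:,2]), q.min(0),q.max(0))
# controller
m=reg(165,245,265,345)&(abs(H-.058)<.012); r=cv2.minAreaRect(P[m][:,:2].astype(np.float32)); print("ctrl",r)
q=P[reg(165,245,265,345)&(H>.085)]; print("dial",len(q),np.median(q,0),cv2.minAreaRect(q[:,:2].astype(np.float32)))
for nm,R in(("jar",reg(512,548,378,410)),("bottle",reg(530,580,195,240)),("rack",reg(168,248,192,256))):
    q=P[R&(H>.03)]; print(nm,q.min(0).round(3),q.max(0).round(3))
a=cv2.resize(im[165:275,250:400,::-1],None,fx=4,fy=4,interpolation=cv2.INTER_CUBIC)[:440,:600]
b=cv2.resize(im[165:225,100:165,::-1],None,fx=3,fy=3,interpolation=cv2.INTER_CUBIC)
o=np.zeros((440,800,3),np.uint8);o[:,:600]=a;o[:b.shape[0],600:600+b.shape[1]]=b
cv2.imwrite("pics/crop.png",o)
E
python3 m.py
```

```text
hotplate rect ((0.6190032958984375, 0.04364858567714691), (0.30648234486579895, 0.5613678097724915), 5.072810649871826) 0.0696063459065277
free ring ((0.6353416442871094, -0.14037935435771942), (0.15458868443965912, 0.1681089699268341), 44.109291076660156)
mid lid ((0.471977174282074, -0.4031864106655121), (0.1280190795660019, 0.1286333203315735), 18.54071044921875) ((0.4722735285758972, -0.40311291813850403), 0.06608736515045166) 0.013319440034408214
big ((0.312313437461853, -0.15608640015125275), (0.17983700335025787, 0.18063971400260925), 28.816932678222656) ((0.3123766779899597, -0.1562289595603943), 0.0918751135468483) 0.018985820614745075
small ((0.32132208347320557, -0.4576815068721771), (0.08501224219799042, 0.0861707404255867), 36.846046447753906) ((0.3212396502494812, -0.4580385088920593), 0.04444681107997894) 0.008805440016031008
cov handle 290 0.11822407707865734 0.13750502427453637 0.14855769475368574
cov top 1652 0.13704710989314783 0.16265989328856567 0.19947562533994634
cov circle ((0.5237322449684143, 0.014066116884350777), 0.1663372963666916) ((0.5228768587112427, 0
[... 428 characters left out ...]
51684808731), 0.06184224411845207) ((0.607079267501831, 0.17888344824314117), (0.12092885375022888, 0.12264881283044815), 118.41256713867188)
open handle line 173 [0.9838231  0.17914267 0.46772346 0.15318106] 0.12994030420838998 [0.41793231 0.13833434 0.1225534 ] [0.51692068 0.16937932 0.13578367]
ctrl ((0.48970353603363037, 0.3982265591621399), (0.1266368329524994, 0.13532908260822296), 82.50440979003906)
dial 76 [0.49378298 0.39415253 0.10089593] ((0.4388182759284973, 0.20294883847236633), (0.4303250014781952, 0.04010981321334839), 73.33209228515625)
jar [ 0.267 -0.347  0.03 ] [0.358 0.003 1.377]
bottle [ 0.358 -0.417  0.03 ] [0.722 0.003 1.377]
rack [0.358 0.003 0.03 ] [0.732 0.477 1.377]
```

View pics/crop.png

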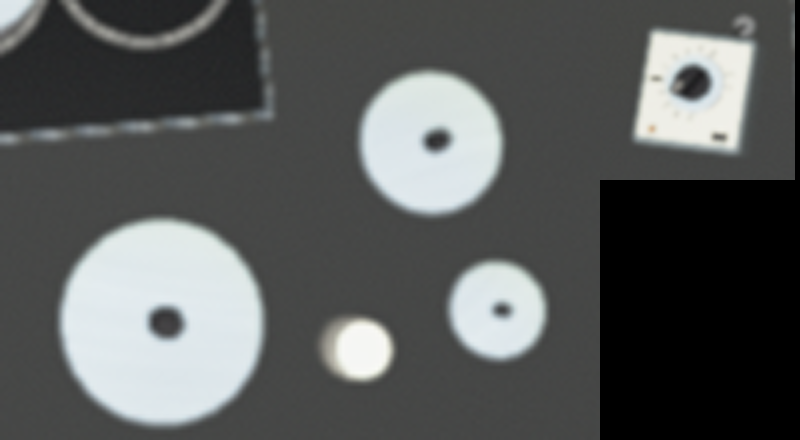

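The crop shows the middle lid at (431,142), measured 128 mm across, against 180 mm and 85 mm for the look-alikes, so it is the one meant. The control box's heavy mark is on its left (+y) side at (656,78). I'll now refine the fits that picked up stray pixels.

```bash
cat > m2.py <<'E'
from h import *
z=np.load("top.npz"); im,d,K,T=z["im"],z["d"],z["K"],z["T"]
P=cloud(d,K,T); hsv=cv2.cvtColor(im,cv2.COLOR_RGB2HSV); H=np.where(d>0,P[...,2],-9); g=hsv[...,2]
def reg(x0,x1,y0,y1,s=1.5625):
    m=np.zeros(H.shape,bool); m[int(y0/s):int(y1/s),int(x0/s):int(x1/s)]=1; return m
m=(reg(246,505,165,330)&(abs(H-.07)<.01)).astype(np.uint8); m=cv2.morphologyEx(m,cv2.MORPH_OPEN,np.ones((5,5)))
c=max(cv2.findContours(m,0,1)[0],key=cv2.contourArea)[:,0]; print("hotplate",cv2.minAreaRect(ray(c,.07,K,T)[:,:2].astype(np.float32)))
# free ring: iterative circle fit
ys,xs=np.nonzero(reg(405,490,195,285)&(g>60)&(abs(H-.07)<.012)); w=ray(np.c_[xs,ys],.07,K,T)[:,:2]; c=np.array([.634,-.14])
for _ in range(20):
    r=np.linalg.norm(w-c,axis=1); k=abs(r-.079)<(.012 if _<10 else .005); A=np.c_[2*w[k],np.ones(k.sum())]; s=np.linalg.lstsq(A,(w[k]**2).sum(1),rcond=None)[0]; c=s[:2]
print("ring",c,np.sqrt(s[2]+c@c),k.sum())
q=P[reg(325,425,190,300)&(H>.15)&(H<.172)]; q=q[q[:,0]>.5][:,:2].astype(np.float32); print("cov lid",cv2.minEnclosingCircle(q),cv2.fitEllipse(cv2.convexHull(q)))
# knob (dark) on cov lid, mid lid, via ray at knob top
for nm,R,zz in(("covknob",reg(360,390,222,252),.195),("lidknob",reg(550,572,302,324),.044)):
    w=g.astype(float); wt=np.clip(110-w,0,None)*R; vv,uu=np.nonzero(wt>20); print(nm,ray([[uu.mean(),vv.mean()]],zz,K,T)[0],ray([[uu.mean(),vv.mean()]],zz-.014,K,T)[0])
q=P[reg(362,388,272,348)&(H>.118)&(H<.15)]; print("cov handle",len(q),cv2.fitLine(q[:,:2].astype(np.float32),cv2.DIST_HUBER,0,.001,.001).ravel(),q.min(0),q.max(0))
m=(g>140)&(hsv[...,1]<60)&reg(165,245,265,345); c=max(cv2.findContours(m.astype(np.uint8),0,1)[0],key=cv2.contourArea)[:,0]
print("ctrl",cv2.minAreaRect(ray(c,.058,K,T)[:,:2].astype(np.float32)))
q=P[reg(180,232,282,322)&(H>.088)&(H<.12)]; print("dial",len(q),q.mean(0),cv2.minAreaRect(q[:,:2].astype(np.float32)))
for nm,R in(("jar",reg(512,548,378,410)),("bottle",reg(530,580,195,240)),("rack",reg(168,248,192,256))):
    q=P[R&(H>.03)]; print(nm,q.min(0).round(3),q.max(0).round(3))
E
python3 m2.py
```

```text
hotplate ((0.6192667484283447, 0.025128290057182312), (0.3040252923965454, 0.5227197408676147), 5.013514041900635)
ring [ 0.63402053 -0.13907316] 0.07904596624624254 389
cov lid ((0.6166300773620605, 0.021531514823436737), 0.07373353838920593) ((0.6184561848640442, 0.021160203963518143), (0.14168238639831543, 0.14496566355228424), 177.6973114013672)
covknob [0.61545702 0.02145619 0.195     ] [0.61850671 0.02167971 0.181     ]
lidknob [ 0.47153989 -0.39882672  0.044     ] [ 0.47273314 -0.40304132  0.03      ]
cov handle 268 [ 0.99987245 -0.01597306  0.4791421   0.0219109 ] [0.40082925 0.00415278 0.12321405] [0.5511591  0.04088002 0.14855769]
ctrl ((0.4883593022823334, 0.3992271423339844), (0.12188474833965302, 0.13072307407855988), 82.90642547607422)
dial 62 [0.49742637 0.39631185 0.09984348] ((0.49770888686180115, 0.39785701036453247), (0.014829267747700214, 0.04145035147666931), 49.73375701904297)
jar [ 0.267 -0.347  0.03 ] [ 0.316 -0.299  0.07 ]
bottle [ 0.652 -0.417  0.03 ] [ 0.722 -0.348  0.155]
rack [0.614 0.326 0.03 ] [0.732 0.477 0.11 ]
```

```bash
cat >> h.py <<'E'
def go(x,y,z,psi=None):
    "tool-frame shift to a world point, and roll to tool-y yaw psi (deg); the roll is to be made first"
    from scipy.spatial.transform import Rotation as R
    s=status.get_obs(); M=R.from_quat(s["tool_rot"]); m=M.as_matrix(); p0=np.degrees(np.arctan2(m[1,1],m[0,1]))
    roll=0 if psi is None else (p0-psi+90)%180-90
    sh=(M*R.from_euler("z",roll,degrees=True)).inv().apply(np.array([x,y,z])-s["position"])
    print("t %.2f"%s["time"],"pos",s["position"].round(4),"psi %.1f"%p0,"roll %.3f"%np.radians(roll),"shift",sh.round(4),"F",s["ft_force"].round(1),"M",s["moment"].round(2),"w %.4f g %.1f"%(s["grip_width"],s["grip_force"]),"tilt",m[:,2].round(4))
E
python3 -c "
from h import *
go(.485,.022,.22,89)"
```

```text
t 0.10 pos [0.2808 0.5576 0.2217] psi 63.3 roll -0.449 shift [-0.2135 -0.532   0.0023] F [-0.5 -0.  -0.6] M [ 0.03 -0.01  0.01] w 0.0869 g 0.0 tilt [-0.0011 -0.0015 -1.    ]
```

>>> arm_command:
  deltas: [1,0,0,0,-0.15,1,0,0,0,-0.15,1,0,0,0,-0.15,1,-0.018,-0.045,0,0,1,-0.018,-0.045,0,0,1,-0.018,-0.045,0,0,1,-0.018,-0.045,0,0,1,-0.018,-0.045,0,0,1,-0.018,-0.045,0,0,1,-0.018,-0.045,0,0,1,-0.018,-0.045,0,0,1,-0.018,-0.045,0,0]
  newtons: 60

```text
time: 1.6
position: [0.4366, 0.149, 0.2224]
tool_rot: [0.008, 1.0, 0.0, -0.0]
ft_force: [-0.0, 0.4, -0.4]
grip_width: 0.0872
grip_force: 0.0
```

```bash
python3 -c "
from h import *
go(.485,.022,.22,89)"
```

```text
t 1.60 pos [0.4366 0.149  0.2224] psi 89.0 roll 0.001 shift [-0.0506 -0.1261  0.0024] F [-0.   0.4 -0.4] M [-0.   -0.02 -0.04] w 0.0872 g 0.0 tilt [-3.e-04  0.e+00 -1.e+00]
```

>>> arm_command:
  deltas: [1,-0.0125,-0.0315,0,0,1,-0.0125,-0.0315,0,0,1,-0.0125,-0.0315,0,0,1,-0.0125,-0.0315,0,0,1,0,0,0,0,1,0,0,0,0]

```text
time: 2.35
position: [0.4835, 0.0241, 0.2222]
tool_rot: [0.009, 1.0, 0.0, -0.001]
ft_force: [-0.3, 0.5, -0.6]
grip_width: 0.0865
grip_force: 0.0
```

```bash
python3 - <<'E'
from h import *
go(.485,.022,.113,89)
im,d,K,T=cap("wrist"); P=cloud(d,K,T); np.savez("w1.npz",im=im,d=d,K=K,T=T)
H=np.where(d>0,P[...,2],-9)
q=P[(H>.128)&(H<.148)&(abs(P[...,1]-.022)<.03)&(P[...,0]<.53)]
print(len(q),q.min(0),q.max(0),np.median(q[:,2]),cv2.fitLine(q[:,:2].astype(np.float32),cv2.DIST_HUBER,0,.001,.001).ravel())
cv2.imwrite("pics/w1.png",im[...,::-1])
E
```

```text
t 2.35 pos [0.4835 0.0241 0.2222] psi 89.0 roll 0.000 shift [-0.0017 -0.0022  0.1092] F [-0.3  0.5 -0.6] M [ 0.06  0.   -0.  ] w 0.0865 g 0.0 tilt [-1.6e-03  8.0e-04 -1.0e+00]
3451 [0.39883301 0.01321463 0.13346322] [0.52992024 0.03373094 0.14206884] 0.13887928221396942 [ 0.99995035 -0.00996619  0.45726725  0.02372191]
```

View pics/w1.png

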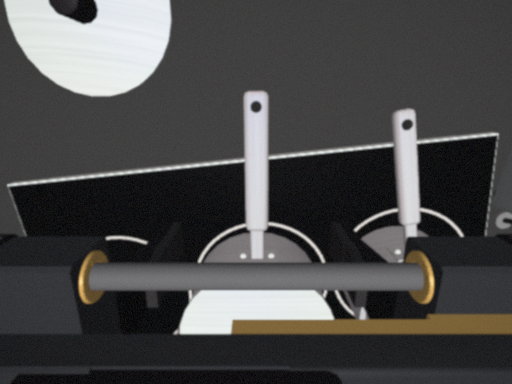

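The wrist view shows the covered pan's handle centred between the fingers at (256,170), so I can descend straight down and grip.

>>> arm_command:
  deltas: [1,0,0,0.03,0,1,0,0,0.03,0,1,0,0,0.03,0,1,0,0,0.019,0,1,0,0,0,0,-0.2,0,0,0,0,-0.4,0,0,0,0,-1,0,0,0,0,-1,0,0,0,0,-1,0,0,0,0,-1,0,0,0,0]
  newtons: 60

```text
time: 3.78
position: [0.4843, 0.0236, 0.1136]
tool_rot: [0.008, 1.0, -0.0, -0.0]
ft_force: [0.7, 0.5, -0.3]
grip_width: 0.0352
grip_force: 0.0
```

```bash
cat > pans.py <<'E'
from h import *
def pans():
    im,d,K,T=cap("top"); P=cloud(d,K,T); H=np.where(d>0,P[...,2],-9)
    return im,P,H,K,T
E
python3 - <<'E'
from h import *
go(.501,-.137,.113,89)
im,d,K,T=cap("top"); cv2.imwrite("pics/t1.png",im[90:230,130:330,::-1].repeat(3,0).repeat(3,1))
E
```

```text
t 3.77 pos [0.4843 0.0236 0.1136] psi 89.0 roll 0.001 shift [-0.0195 -0.1603  0.0006] F [ 0.7  0.5 -0.3] M [ 0.05  0.04 -0.02] w 0.0352 g 0.0 tilt [-0. -0. -1.]
```

Still closing.

>>> arm_command:
  deltas: [-1,0,0,0,0,-1,0,0,0,0,-1,0,0,0,0,-1,0,0,0,0,-1,0,0,0,0]

```text
time: 4.45
position: [0.4842, 0.0237, 0.1135]
tool_rot: [0.008, 1.0, 0.0, -0.0]
ft_force: [0.4, 0.6, 0.1]
grip_width: 0.0192
grip_force: 60.0
```

>>> arm_command:
  deltas: [-1,-0.0008,-0.007,0,0,-1,-0.0016,-0.0136,0,0,-1,-0.0016,-0.0136,0,0,-1,-0.0016,-0.0136,0,0,-1,-0.0016,-0.0136,0,0,-1,-0.0016,-0.0136,0,0,-1,-0.0016,-0.0136,0,0,-1,-0.0016,-0.0136,0,0,-1,-0.0008,-0.007,0,0,-1,0,0,0,0]

```text
time: 5.7
position: [0.4956, -0.0869, 0.1135]
tool_rot: [0.009, 1.0, -0.0, 0.0]
ft_force: [0.9, 0.6, -0.6]
grip_width: 0.0191
grip_force: 60.0
```

```bash
cat > pans.py <<'E'
from h import *
import sys
F=np.array([.634,-.139]); Mid=np.array([.6193,.0251])
im,d,K,T=cap("top"); P=cloud(d,K,T); H=np.where(d>0,P[...,2],-9)
X=P[...,0];Y=P[...,1]
def circ(w,r0,c):
    for i in range(30):
        r=np.linalg.norm(w-c,axis=1); k=abs(r-r0)<(.012 if i<10 else .005)
        A=np.c_[2*w[k],np.ones(k.sum())]; s=np.linalg.lstsq(A,(w[k]**2).sum(1),rcond=None)[0]; c=s[:2]
    return c,np.sqrt(s[2]+c@c)
c,_,_=cv2.fitEllipse(cv2.convexHull(P[(H>.152)&(H<.172)&(X>.53)&(X<.72)&(Y<.1)&(Y>-.22)][:,:2].astype(np.float32)))
print("covered",np.round(c,4),_,"to ring",(F-c).round(4))
w=P[(H>.137)&(H<.15)&(X>.53)&(X<.7)&(Y>float(c[1])+.085)&(Y<.26)][:,:2].astype(np.float32)
co,r,_=cv2.fitEllipse(cv2.convexHull(w)); print("open",np.round(co,4),r,"to mid",(Mid-co).round(4))
cv2.imwrite("pics/t_%s.png"%sys.argv[1],cv2.resize(im[80:240,120:340,::-1],None,fx=3,fy=3))
E
python3 pans.py 1; python3 -c "
from h import *
go(.501,-.137,.113,89)"
```

```text
covered [ 0.6303 -0.0907] 4.940837860107422 to ring [ 0.0037 -0.0483]
open [0.6072 0.1789] (0.12129714339971542, 0.12218888103961945) to mid [ 0.0121 -0.1538]
t 5.75 pos [ 0.4956 -0.0866  0.1135] psi 89.0 roll -0.001 shift [-0.0062 -0.0503  0.0006] F [-1.6  0.3 -0.4] M [0.05 0.   0.04] w 0.0193 g 60.0 tilt [ 9.e-04 -9.e-04 -1.e+00]
```

View pics/t_1.png

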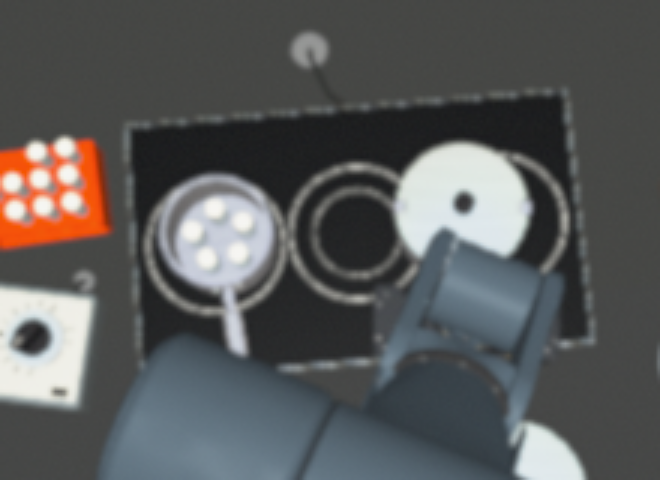

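The covered pan follows the grip without turning: its knob is at (463,203), with about 48 mm left to the empty ring.

>>> arm_command:
  deltas: [-1,-0.0005,-0.006,0,0,-1,-0.0012,-0.012,0,0,-1,-0.0012,-0.012,0,0,-1,-0.0012,-0.012,0,0,-1,-0.001,-0.007,0,0,-1,0,0,0,0,-1,0,0,0,0]

```text
time: 6.62
position: [0.4999, -0.1355, 0.1135]
tool_rot: [0.009, 1.0, -0.0, 0.0]
ft_force: [0.2, -0.7, -2.2]
grip_width: 0.0192
grip_force: 60.0
```

```bash
python3 pans.py 2; python3 -c "
from h import *
go(.501,-.137,.113,89)"
```

```text
covered [ 0.6354 -0.1387] 10.776738166809082 to ring [-0.0014 -0.0003]
open [0.607 0.179] (0.12127532809972763, 0.12235594540834427) to mid [ 0.0123 -0.1539]
t 6.67 pos [ 0.4999 -0.1353  0.1135] psi 89.0 roll -0.000 shift [-0.0011 -0.0017  0.0005] F [ 0.8  0.6 -2.4] M [-0.   -0.   -0.03] w 0.0192 g 60.0 tilt [ 9.e-04 -8.e-04 -1.e+00]
```

>>> arm_command:
  deltas: [0,0,0,0,0,0,0,0,0,0,1,0,0,0,0,1,0,0,0,0,1,0,0,-0.03,0,1,0,0,-0.04,0,1,0,0,-0.04,0,1,0,0,0,-0.1,1,0,0,0,-0.1]

```text
time: 7.8
position: [0.4997, -0.1349, 0.2244]
tool_rot: [-0.093, 0.996, -0.0, 0.001]
ft_force: [-0.2, 0.1, -0.5]
grip_width: 0.0865
grip_force: 0.0
```

```bash
python3 -c "
from h import *
go(.486,.1565,.22,100.3)"
```

```text
t 7.80 pos [ 0.4997 -0.1349  0.2244] psi 100.7 roll 0.007 shift [-0.0386  0.2892  0.0042] F [-0.2  0.1 -0.5] M [ 0.02  0.04 -0.03] w 0.0865 g 0.0 tilt [ 1.6e-03 -8.0e-04 -1.0e+00]
```

>>> arm_command:
  deltas: [1,-0.005,0.036,0,0,1,-0.005,0.036,0,0,1,-0.005,0.036,0,0,1,-0.005,0.036,0,0,1,-0.005,0.036,0,0,1,-0.005,0.036,0,0,1,-0.005,0.036,0,0,1,-0.004,0.037,0,0,1,0,0,0,0,1,0,0,0,0]

```text
time: 9.05
position: [0.4851, 0.1562, 0.2235]
tool_rot: [-0.092, 0.996, -0.0, -0.0]
ft_force: [0.3, -0.4, 0.5]
grip_width: 0.0869
grip_force: 0.0
```

```bash
python3 - <<'E'
from h import *
im,d,K,T=cap("wrist"); P=cloud(d,K,T)
H=np.where(d>0,P[...,2],-9)
q=P[(H>.120)&(H<.142)&(abs(P[...,1]-.15)<.035)&(P[...,0]<.52)&(P[...,0]>.38)]
l=cv2.fitLine(q[:,:2].astype(np.float32),cv2.DIST_HUBER,0,.001,.001).ravel()
print(len(q),q.min(0),q.max(0),np.median(q[:,2]),l, "y at .486",l[3]+(.486-l[2])*l[1]/l[0])
go(.486,l[3]+(.486-l[2])*l[1]/l[0],.106,100.3)
E
python3 pans.py 3
```

```text
2386 [0.415264   0.13802882 0.12543748] [0.5198065  0.17210788 0.13442681] 0.1308737766314261 [0.98333186 0.18181983 0.46358395 0.1544974 ] y at .486 0.15864217
t 9.10 pos [0.4852 0.1558 0.2235] psi 100.5 roll 0.003 shift [-0.0013  0.0027  0.1175] F [-0.9 -0.2  0.1] M [-0.02  0.07  0.01] w 0.0866 g 0.0 tilt [-1.e-04 -4.e-04 -1.e+00]
covered [ 0.6339 -0.1389] 18.098093032836914 to ring [ 0.0001 -0.0001]
open [0.6088 0.1781] (0.11752138286828995, 0.12187765538692474) to mid [ 0.0105 -0.153 ]
```

>>> arm_command:
  deltas: [1,-0.001,0.0023,0.03,0,1,0,0,0.03,0,1,0,0,0.03,0,1,0,0,0.027,0,-1,0,0,0,0,-1,0,0,0,0,-1,0,0,0,0,-1,0,0,0,0,-1,0,0,0,0,-1,0,0,0,0,-1,0,0,0,0,-1,0,0,0,0]
  newtons: 60

```text
time: 10.65
position: [0.4857, 0.159, 0.1065]
tool_rot: [-0.091, 0.996, 0.0, -0.0]
ft_force: [-0.8, -0.1, 1.0]
grip_width: 0.0175
grip_force: 60.0
```

>>> arm_command:
  deltas: [-1,0,0,0,0,-1,0,0,0,0,-1,0,0,0,0]

```text
time: 11.02
position: [0.4857, 0.159, 0.1065]
tool_rot: [-0.091, 0.996, 0.0, -0.0]
ft_force: [-0.6, 1.2, 1.4]
grip_width: 0.0176
grip_force: 60.0
```

```bash
python3 -c "
from h import *
s=status.get_obs()['position']
go(s[0]+.0123,s[1]-.1535,s[2])"
```

```text
t 11.03 pos [0.4857 0.159  0.1065] psi 100.5 roll 0.000 shift [ 0.0159 -0.1532 -0.    ] F [-0.6  1.2  1.4] M [0.23 0.05 0.02] w 0.0176 g 60.0 tilt [-2.e-04  1.e-04 -1.e+00]
```

>>> arm_command:
  deltas: [-1,0.001,-0.0076,0,0,-1,0.0015,-0.015,0,0,-1,0.0015,-0.015,0,0,-1,0.0015,-0.015,0,0,-1,0.0015,-0.015,0,0,-1,0.0015,-0.015,0,0,-1,0.0015,-0.015,0,0,-1,0.0015,-0.015,0,0,-1,0.0015,-0.015,0,0,-1,0.0015,-0.015,0,0,-1,0.0014,-0.0106,0,0,-1,0,0,0,0]

```text
time: 12.52
position: [0.4983, 0.0039, 0.1065]
tool_rot: [-0.09, 0.996, -0.0, 0.0]
ft_force: [-0.9, -0.5, -0.3]
grip_width: 0.0173
grip_force: 60.0
```

```bash
sed -i 's/(Y<.1)&(Y>-.22)/(Y<-.06)\&(Y>-.22)/' pans.py; sed -i 's/float(c\[1\])+.085/-.055/' pans.py; python3 pans.py 4;  python3 -c "
from h import *
go(.498,.0055,.1065)"
```

```text
covered [ 0.6341 -0.1386] 10.688386917114258 to ring [-0.0001 -0.0004]
open [0.62   0.0235] (0.12081705033779144, 0.12161334604024887) to mid [-0.0007  0.0016]
t 12.57 pos [0.4983 0.0043 0.1065] psi 100.4 roll 0.000 shift [0.     0.0012 0.    ] F [-0.6 -2.5 -0.9] M [-0.17  0.08 -0.18] w 0.0171 g 60.0 tilt [ 3.e-04 -8.e-04 -1.e+00]
```

>>> arm_command:
  deltas: [0,0,0,0,0,0,0,0,0,0,1,0,0,0,0,1,0,0,0,0,1,0,0,-0.03,0,1,0,0,-0.04,0,1,0,0,-0.05,0,1,0,0,0,0.18,1,0,0,0,0.18,1,0,0,0,0]

```text
time: 13.82
position: [0.4979, 0.0055, 0.2267]
tool_rot: [0.087, 0.996, -0.0, 0.0]
ft_force: [0.2, -0.0, -0.5]
grip_width: 0.0866
grip_force: 0.0
```

```bash
python3 pans.py 5; python3 -c "
from h import *
go(.472,-.403,.15,80)"
```

```text
covered [ 0.6336 -0.1385] 17.175596237182617 to ring [ 0.0004 -0.0005]
open [0.6254 0.0238] (0.11051739752292633, 0.11907178908586502) to mid [-0.0061  0.0013]
t 13.88 pos [0.4979 0.0055 0.2265] psi 80.1 roll 0.001 shift [-0.0455 -0.4068  0.0765] F [-0.   0.1 -0.9] M [ 0.04 -0.04  0.02] w 0.0870 g 0.0 tilt [-1.e-04  0.e+00 -1.e+00]
```

>>> arm_command:
  deltas: [1,-0.0045,-0.0405,0,0,1,-0.0045,-0.0405,0,0,1,-0.0045,-0.0405,0,0,1,-0.0045,-0.0405,0,0,1,-0.0045,-0.0405,0,0,1,-0.0045,-0.0405,0,0,1,-0.0045,-0.0405,0,0,1,-0.0045,-0.0405,0,0,1,-0.0045,-0.0405,0.03,0,1,-0.0045,-0.0405,0.04,0,1,0,0,0,0,1,0,0,0,0]

```text
time: 15.38
position: [0.471, -0.4007, 0.1562]
tool_rot: [0.088, 0.996, 0.001, -0.0]
ft_force: [0.9, 0.5, 0.3]
grip_width: 0.0868
grip_force: 0.0
```

```bash
python3 pans.py 6; python3 - <<'E'
from h import *
go(.472,-.403,.02,80)
im,d,K,T=cap("wrist"); P=cloud(d,K,T); H=np.where(d>0,P[...,2],-9); np.savez("w2.npz",im=im,d=d,K=K,T=T)
X,Y=P[...,0],P[...,1]; near=np.hypot(X-.472,Y+.403)<.09
q=P[near&(H>.036)&(H<.055)]; print("knob top",len(q),q[:,2].mean() if len(q) else 0,cv2.minEnclosingCircle(q[:,:2].astype(np.float32)))
q=P[near&(H>.006)&(H<.025)]; print("disc",len(q),cv2.minEnclosingCircle(q[:,:2].astype(np.float32)))
cv2.imwrite("pics/w2.png",im[...,::-1])
E
```

```text
covered [ 0.6343 -0.139 ] 2.487060070037842 to ring [-0.0003 -0.    ]
open [0.6197 0.0235] (0.12096502631902695, 0.12280533462762833) to mid [-0.0004  0.0016]
t 15.43 pos [ 0.4714 -0.4006  0.1571] psi 80.0 roll -0.001 shift [-0.001  -0.0023  0.1371] F [1.3 0.6 0.6] M [ 0.07 -0.    0.03] w 0.0872 g 0.0 tilt [ 3.e-04  1.e-04 -1.e+00]
knob top 403 0.04359209911685153 ((0.47124308347702026, -0.40270593762397766), 0.010894629172980785)
disc 10384 ((0.4718226492404938, -0.4028448164463043), 0.0630994364619255)
```

View pics/w2.png

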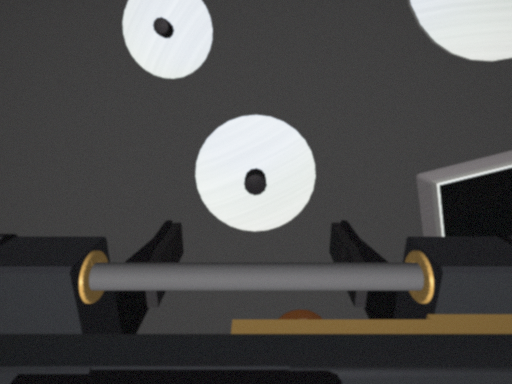

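The wrist view shows the middle lid centred ahead at (256,175), with its knob at (256,182) and a measured radius of 63 mm. I'll descend onto the knob.

>>> arm_command:
  deltas: [1,-0.0005,-0.0022,0.04,0,1,0,0,0.04,0,1,0,0,0.03,0,1,0,0,0.016,0,1,0,0,0.009,0,-1,0,0,0,0,-1,0,0,0,0,-1,0,0,0,0,-1,0,0,0,0,-1,0,0,0,0,-1,0,0,0,0,-1,0,0,0,0]
  newtons: 30

```text
time: 16.98
position: [0.4712, -0.4035, 0.0215]
tool_rot: [0.088, 0.996, 0.0, -0.0]
ft_force: [1.2, 0.4, -0.6]
grip_width: 0.0248
grip_force: 0.1
```

>>> arm_command:
  deltas: [-1,0,0,0,0,-1,0,0,0,0,-1,0,0,0,0,-1,0,0,0,0]

```text
time: 17.48
position: [0.4711, -0.4033, 0.0215]
tool_rot: [0.088, 0.996, 0.0, -0.0]
ft_force: [-0.3, 0.6, 0.0]
grip_width: 0.0212
grip_force: 30.0
```

```bash
python3 -c "
from h import *
go(.6195,.0238,.24,80)"
```

```text
t 17.48 pos [ 0.4711 -0.4033  0.0215] psi 79.9 roll -0.002 shift [-0.0719  0.4465 -0.2184] F [-0.3  0.6  0. ] M [ 0.25 -0.   -0.  ] w 0.0212 g 30.0 tilt [-2.e-04  4.e-04 -1.e+00]
```

>>> arm_command:
  deltas: [-1,0,0,-0.02,0,-1,0,0,-0.04,0,-1,0,0,-0.05,0,-1,0,0,-0.05,0,-1,0,0,-0.045,0,-1,0,0,-0.02,0,-1,-0.0036,0.02,0,0,-1,-0.006,0.0365,0,0,-1,-0.006,0.0365,0,0,-1,-0.006,0.0365,0,0,-1,-0.006,0.0365,0,0,-1,-0.006,0.0365,0,0]

```text
time: 18.98
position: [0.5391, -0.2068, 0.2452]
tool_rot: [0.088, 0.996, 0.001, -0.001]
ft_force: [-0.2, 0.1, -1.4]
grip_width: 0.0214
grip_force: 30.0
```

>>> arm_command:
  deltas: [-1,-0.006,0.0365,0,0,-1,-0.006,0.0365,0,0,-1,-0.006,0.0365,0,0,-1,-0.006,0.0365,0,0,-1,-0.006,0.0365,0,0,-1,-0.005,0.035,0,0,-1,-0.003,0.0165,0,0,-1,0,0,0,0,-1,0,0,0,0]

```text
time: 20.1
position: [0.6179, 0.0128, 0.2462]
tool_rot: [0.089, 0.996, -0.0, -0.001]
ft_force: [-0.4, 0.2, -1.5]
grip_width: 0.0211
grip_force: 30.0
```

```bash
python3 - <<'E'
from h import *
go(.6197,.0237,.185,80)
im,d,K,T=cap("top"); P=cloud(d,K,T); H=np.where(d>0,P[...,2],-9)
s=status.get_obs()["position"]
q=P[(H>s[2]-.025)&(H<s[2]+.005)&(np.hypot(P[...,0]-s[0],P[...,1]-s[1])<.075)]
print(len(q)); c=cv2.fitEllipse(cv2.convexHull(q[:,:2].astype(np.float32))); print(c)
cv2.imwrite("pics/t7.png",cv2.resize(im[80:240,120:340,::-1],None,fx=3,fy=3))
im,d,K,T=cap("wrist"); P=cloud(d,K,T); H=np.where(d>0,P[...,2],-9)
q=P[(H>s[2]-.03)&(H<s[2]+.005)&(np.hypot(P[...,0]-s[0],P[...,1]-s[1])<.08)&(P[...,0]<s[0]-.03)][:,:2]
r=np.linalg.norm(q-s[:2],axis=1); print("wrist disc",len(q),r.max())
k=cv2.convexHull(q.astype(np.float32))[:,0]; k=k[k[:,0]<s[0]-.035]; A=np.c_[2*k,np.ones(len(k))]; z=np.linalg.lstsq(A,(k**2).sum(1),rcond=None)[0]; print("circle",z[:2],np.sqrt(z[2]+z[:2]@z[:2]))
q=P[(H>.137)&(H<.15)&(P[...,0]<s[0]+.1)&(np.hypot(P[...,0]-.62,P[...,1]-.024)<.07)]; print("rim pts",len(q))
E
```

```text
t 20.10 pos [0.6179 0.0128 0.2462] psi 79.8 roll -0.003 shift [0.     0.0111 0.0611] F [-0.4  0.2 -1.5] M [-0.   -0.02  0.01] w 0.0211 g 30.0 tilt [-1.3e-03 -6.0e-04 -1.0e+00]
83
((0.633381724357605, -0.00032108090817928314), (0.09782800823450089, 0.15051740407943726), 10.655077934265137)
wrist disc 7601 0.063590840433896
circle [0.61786114 0.01141471] 0.06245086216118289
rim pts 844
```

>>> arm_command:
  deltas: [-1,0,0.006,0,0,-1,0,0.0055,0.015,0,-1,0,0,0.025,0,-1,0,0,0,0,-1,0,0,0,0]

```text
time: 20.82
position: [0.6208, 0.025, 0.2066]
tool_rot: [0.088, 0.996, -0.0, 0.0]
ft_force: [-0.1, -0.1, -1.5]
grip_width: 0.0211
grip_force: 30.0
```

```bash
python3 - <<'E'
from h import *
go(.6197,.0237,.16,80)
s=status.get_obs()["position"]
im,d,K,T=cap("wrist"); P=cloud(d,K,T); H=np.where(d>0,P[...,2],-9)
def arc(lo,hi,c,r0,nm):
    q=P[(H>lo)&(H<hi)&(P[...,0]<c[0]-.01)][:,:2]; c=np.array(c)
    a=np.arctan2(q[:,1]-c[1],q[:,0]-c[0]); r=np.linalg.norm(q-c,axis=1); ok=r<r0+.01; a,r,q=a[ok],r[ok],q[ok]
    b=np.round(np.mod(a,2*np.pi)/.05); k=np.array([q[b==i][np.argmax(r[b==i])] for i in np.unique(b) if (b==i).sum()>2])
    from scipy.optimize import least_squares
    f=least_squares(lambda p:np.linalg.norm(k-p,axis=1)-r0,c,loss="soft_l1",f_scale=.001); print(nm,len(k),f.x.round(4),"res",np.abs(f.fun).mean().round(4),"free z",P[(H>lo)&(H<hi)][:,2].mean())
arc(s[2]-.02,s[2]-.002,s[:2],.063,"lid"); arc(.139,.15,(.6197,.0237),.060,"rim")
cv2.imwrite("pics/w3.png",im[...,::-1])
E
```

```text
t 20.82 pos [0.6208 0.025  0.2066] psi 79.9 roll -0.002 shift [ 0.0008 -0.0014  0.0466] F [-0.1 -0.1 -1.5] M [0.06 0.04 0.  ] w 0.0211 g 30.0 tilt [ 1.e-04 -0.e+00 -1.e+00]
lid 57 [0.6214 0.0238] res 0.0002 free z 0.19885722938440628
rim 34 [0.6165 0.0255] res 0.0002 free z 0.14344713254167893
```

View pics/w3.png

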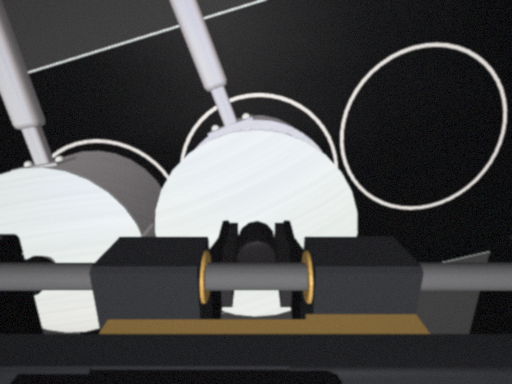

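The wrist view shows the lid disc at (256,215) over the pan, whose rim crescent is visible on the near side at (255,122). The lid should come about 4 mm nearer the robot.

>>> arm_command:
  deltas: [-1,0.004,0.0007,0.01,0,-1,0,0,0.018,0,-1,0,0,0,0,-1,0,0,0,0]

```text
time: 21.38
position: [0.617, 0.0263, 0.179]
tool_rot: [0.088, 0.996, -0.0, 0.0]
ft_force: [0.5, 0.2, -0.4]
grip_width: 0.0212
grip_force: 30.0
```

```bash
cat > arcs.py <<'E'
from h import *
from scipy.optimize import least_squares
go(.6175,.0255,.16,80)
s=status.get_obs()["position"]
im,d,K,T=cap("wrist"); P=cloud(d,K,T); H=np.where(d>0,P[...,2],-9)
def arc(lo,hi,c,r0,nm):
    q=P[(H>lo)&(H<hi)&(P[...,0]<c[0]-.01)][:,:2]; c=np.array(c)
    a=np.arctan2(q[:,1]-c[1],q[:,0]-c[0]); r=np.linalg.norm(q-c,axis=1); ok=r<r0+.01; a,r,q=a[ok],r[ok],q[ok]
    b=np.round(np.mod(a,2*np.pi)/.05); k=np.array([q[b==i][np.argmax(r[b==i])] for i in np.unique(b) if (b==i).sum()>2])
    f=least_squares(lambda p:np.linalg.norm(k-p,axis=1)-r0,c,loss="soft_l1",f_scale=.001); print(nm,len(k),f.x.round(4),"res",np.abs(f.fun).mean().round(4))
arc(s[2]-.02,s[2]-.002,s[:2],.063,"lid"); arc(.139,.15,(.618,.025),.060,"rim")
# pan wall below rim, as second check
cv2.imwrite("pics/w4.png",im[...,::-1])
E
python3 arcs.py
```

```text
t 21.38 pos [0.617  0.0263 0.179 ] psi 79.9 roll -0.002 shift [-0.0006 -0.0007  0.019 ] F [ 0.5  0.2 -0.4] M [0.03 0.   0.  ] w 0.0212 g 30.0 tilt [ 9.e-04 -1.e-04 -1.e+00]
lid 57 [0.6176 0.0251] res 0.0002
rim 3 [0.6158 0.0235] res 0.0
```

>>> arm_command:
  deltas: [-1,0,0,0.005,0,-1,0,0,0.005,0,-1,0,0,0.003,0,-1,0,0,0.002,0,-1,0,0,0.002,0,-1,0,0,0,0,-1,0,0,0,0]

```text
time: 22.3
position: [0.6168, 0.0263, 0.1616]
tool_rot: [0.088, 0.996, -0.0, 0.0]
ft_force: [0.6, -0.2, -0.4]
grip_width: 0.0214
grip_force: 30.0
```

```bash
python3 arcs.py
```

```text
t 22.30 pos [0.6168 0.0263 0.1616] psi 79.9 roll -0.002 shift [-0.0008 -0.0007  0.0016] F [ 0.6 -0.2 -0.4] M [-0.01  0.09 -0.02] w 0.0214 g 30.0 tilt [ 2.e-04 -0.e+00 -1.e+00]
lid 57 [0.6174 0.0252] res 0.0002
rim 6 [0.6143 0.0257] res 0.0001
```

>>> arm_command:
  deltas: [-1,0,0,0.001,0,-1,0,0,0.001,0,-1,0,0,0.001,0,-1,0,0,0,0,-1,0,0,0,0]

```text
time: 22.98
position: [0.6167, 0.0263, 0.1585]
tool_rot: [0.088, 0.996, -0.0, 0.0]
ft_force: [0.4, -0.2, -1.9]
grip_width: 0.0211
grip_force: 30.0
```

>>> arm_command:
  deltas: [-1,0,0,0.0005,0,-1,0,0,0.0005,0,-1,0,0,0,0]

```text
time: 23.35
position: [0.6167, 0.0263, 0.1585]
tool_rot: [0.088, 0.996, -0.0, 0.0]
ft_force: [-1.9, 0.5, 5.1]
grip_width: 0.021
grip_force: 30.0
```

Seated, with 5 N of contact. Next I release and lift clear.

>>> arm_command:
  deltas: [-0.4,0,0,0,0,-0.3,0,0,0,0,0,0,0,0,0,0.3,0,0,0,0,0.3,0,0,-0.02,0,0.3,0,0,-0.04,0,0.3,0,0,-0.04,0]

```text
time: 24.22
position: [0.6165, 0.0263, 0.2581]
tool_rot: [0.088, 0.996, 0.0, -0.001]
ft_force: [-0.5, 0.0, 0.5]
grip_width: 0.0563
grip_force: 0.0
```

```bash
python3 -c "
from h import *
go(.4977,.398,.2,50)
go(.4977,.398,.2,-131)"
```

```text
t 24.23 pos [0.6165 0.0263 0.2581] psi 79.9 roll 0.521 shift [0.3298 0.2084 0.0583] F [-0.5  0.   0.5] M [0.03 0.02 0.03] w 0.0563 g 0.0 tilt [-1.1e-03  2.0e-04 -1.0e+00]
t 24.23 pos [0.6165 0.0263 0.2581] psi 79.9 roll 0.539 shift [0.3334 0.2026 0.0583] F [-0.5  0.   0.5] M [0.03 0.02 0.03] w 0.0563 g 0.0 tilt [-1.1e-03  2.0e-04 -1.0e+00]
```

>>> arm_command:
  deltas: [1,0,0,0,0.174,1,0,0,0,0.174,1,0,0,0,0.174,1,0.037,0.023,0,0,1,0.037,0.023,0,0,1,0.037,0.023,0,0,1,0.037,0.023,0,0,1,0.037,0.023,0,0,1,0.037,0.023,0,0,1,0.037,0.023,0,0,1,0.037,0.023,0.03,0,1,0.034,0.023,0.03,0]

```text
time: 25.72
position: [0.4969, 0.3987, 0.1973]
tool_rot: [0.342, 0.94, 0.001, 0.001]
ft_force: [0.3, -0.0, -1.0]
grip_width: 0.0873
grip_force: 0.0
```

>>> arm_command:
  deltas: [1,0,0,0,0,1,0,0,0,0]

```text
time: 25.98
position: [0.4976, 0.3968, 0.1977]
tool_rot: [0.342, 0.94, -0.0, 0.0]
ft_force: [0.5, 0.2, 0.3]
grip_width: 0.0869
grip_force: 0.0
```

```bash
python3 - <<'E'
from h import *
im,d,K,T=cap("wrist"); P=cloud(d,K,T); H=np.where(d>0,P[...,2],-9)
near=np.hypot(P[...,0]-.498,P[...,1]-.398)<.1
q=P[near&(H>.092)&(H<.112)]; r=cv2.minAreaRect(q[:,:2].astype(np.float32)); print("bar",len(q),r,q[:,2].mean())
q=P[near&(H>.05)&(H<.066)]; print("box",len(q),cv2.minAreaRect(q[:,:2].astype(np.float32)))
go(r[0][0],r[0][1],.079)
cv2.imwrite("pics/w5.png",im[...,::-1])
im,d,K,T=cap("top"); P=cloud(d,K,T); H=np.where(d>0,P[...,2],-9)
q=P[(np.hypot(P[...,0]-.618,P[...,1]-.025)<.075)&(H>.14)&(H<.162)]; e=cv2.fitEllipse(cv2.convexHull(q[:,:2].astype(np.float32)));print("lid",len(q),e)
A=np.c_[q[:,:2]-q[:,:2].mean(0),np.ones(len(q))]; print("plane",np.linalg.lstsq(A,q[:,2],rcond=None)[0], "std")
E
```

```text
bar 698 ((0.495023638010025, 0.40080973505973816), (0.013449905440211296, 0.041100457310676575), 49.85508346557617) 0.1016683713811456
box 13674 ((0.4873216450214386, 0.4011862874031067), (0.12509994208812714, 0.1347447633743286), 82.6841812133789)
t 26.02 pos [0.4982 0.3965 0.1983] psi 49.9 roll 0.000 shift [0.0053 0.0011 0.1193] F [-0.8 -0.2  0.2] M [-0.01  0.08  0.  ] w 0.0870 g 0.0 tilt [ 1.5e-03  2.0e-04 -1.0e+00]
lid 1073 ((0.6183680891990662, 0.023587869480252266), (0.12408918887376785, 0.12523265182971954), 169.34475708007812)
plane [-0.00532964 -0.00426904  0.15000023] std
```

View pics/w5.png

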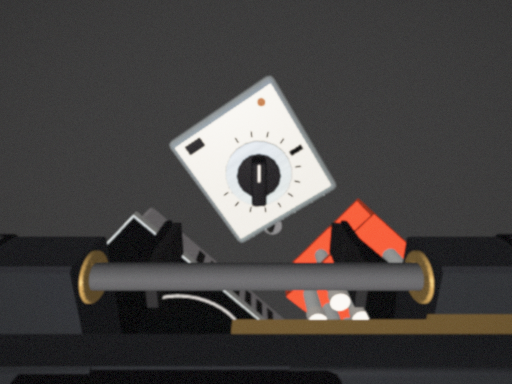

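The wrist view shows the dial bar at (259,178), with its white pointer line towards the robot side and the heavy mark at (296,149). The lid reads as flat and centred on the pan. I'll grip the bar next.

>>> arm_command:
  deltas: [1,0.005,0.001,0.03,0,1,0,0,0.04,0,1,0,0,0.03,0,1,0,0,0.017,0,-1,0,0,0,0,-1,0,0,0,0,-1,0,0,0,0,-1,0,0,0,0,-1,0,0,0,0,-1,0,0,0,0,-1,0,0,0,0,-1,0,0,0,0]
  newtons: 10

```text
time: 27.58
position: [0.4946, 0.4017, 0.0806]
tool_rot: [0.342, 0.94, 0.001, 0.0]
ft_force: [3.9, 6.0, -3.0]
grip_width: 0.0153
grip_force: 3.2
```

>>> arm_command:
  deltas: [-1,0,0,0,0,-1,0,0,0,0,-1,0,0,0,0,-1,0,0,0,0]

```text
time: 28.08
position: [0.495, 0.4021, 0.0807]
tool_rot: [0.342, 0.94, 0.001, 0.001]
ft_force: [2.2, 3.8, -3.6]
grip_width: 0.0138
grip_force: 10.0
```

```bash
python3 -c "
from h import *
go(.495,.4008,.081,-7.3)"
```

```text
t 28.07 pos [0.495  0.4021 0.0807] psi 49.9 roll 0.999 shift [-0.0013  0.0002 -0.0003] F [ 2.2  3.8 -3.6] M [ 0.82 -0.44 -0.01] w 0.0138 g 10.0 tilt [ 0.0023  0.0021 -1.    ]
```

Now turn +1.0 rad clockwise.

>>> arm_command:
  deltas: [-1,0,-0.001,0,0,-1,0,0,0,0.125,-1,0,0,0,0.125,-1,0,0,0,0.125,-1,0,0,0,0.125,-1,0,0,0,0.125,-1,0,0,0,0.125,-1,0,0,0,0.125,-1,0,0,0,0.125,-1,0,0,0,0,-1,0,0,0,0]

```text
time: 29.45
position: [0.4968, 0.4028, 0.0807]
tool_rot: [0.751, 0.66, 0.005, 0.0]
ft_force: [6.8, 7.9, -8.4]
grip_width: 0.0139
grip_force: 10.0
```

```bash
python3 -c "
from h import *
go(.495,.4008,.081,-7.3)"
```

```text
t 29.45 pos [0.4968 0.4028 0.0807] psi -7.4 roll -0.001 shift [-0.0022 -0.0015 -0.0003] F [ 6.8  7.9 -8.4] M [ 1.23 -1.   -0.05] w 0.0139 g 10.0 tilt [ 0.0074  0.0053 -1.    ]
```

>>> arm_command:
  deltas: [-0.4,0,0,0,0,-0.2,0,0,0,0,0,0,0,0,0,0.3,0,0,0,0,0.3,0,0,-0.03,0,0.3,0,0,-0.05,0,0.3,0,0,-0.05,0,0.3,0,0,0,0,0.3,0,0,0,0]

```text
time: 30.58
position: [0.4926, 0.3998, 0.2101]
tool_rot: [0.751, 0.66, -0.001, -0.0]
ft_force: [0.5, 0.2, -0.2]
grip_width: 0.0566
grip_force: 0.0
```

```bash
python3 - <<'E'
from h import *
go(.495,.4,.2)
im,d,K,T=cap("wrist"); P=cloud(d,K,T); H=np.where(d>0,P[...,2],-9)
near=np.hypot(P[...,0]-.496,P[...,1]-.401)<.03
q=P[near&(H>.092)&(H<.112)]; print("bar",len(q),cv2.minAreaRect(q[:,:2].astype(np.float32)))
q=P[(np.hypot(P[...,0]-.496,P[...,1]-.401)<.1)&(H>.05)&(H<.066)]; print("box",cv2.minAreaRect(q[:,:2].astype(np.float32)))
cv2.imwrite("pics/w6.png",im[...,::-1])
im,d,K,T=cap("top"); P=cloud(d,K,T); H=np.where(d>0,P[...,2],-9)
for n,c,lo,hi in(("lid",(.618,.025),.14,.162),("cov",(.634,-.139),.152,.172)):
    q=P[(np.hypot(P[...,0]-c[0],P[...,1]-c[1])<.08)&(H>lo)&(H<hi)]; print(n,cv2.fitEllipse(cv2.convexHull(q[:,:2].astype(np.float32))))
cv2.imwrite("pics/t8.png",cv2.resize(im[...,::-1],(800,600)))
E
```

```text
t 30.57 pos [0.4926 0.3998 0.2101] psi -7.3 roll 0.000 shift [0.0005 0.0024 0.0101] F [ 0.5  0.2 -0.2] M [-0.08  0.07 -0.01] w 0.0566 g 0.0 tilt [-1.3e-03 -8.0e-04 -1.0e+00]
bar 648 ((0.4960051476955414, 0.4014415442943573), (0.04074174165725708, 0.013358195312321186), 82.5163803100586)
box ((0.48783639073371887, 0.40281933546066284), (0.1222832128405571, 0.13550503551959991), 82.67871856689453)
lid ((0.6186109781265259, 0.02348516881465912), (0.12444187700748444, 0.1255703717470169), 69.29647827148438)
cov ((0.6337710618972778, -0.13870897889137268), (0.1416049599647522, 0.14492055773735046), 6.291088104248047)
```

View pics/w6.png

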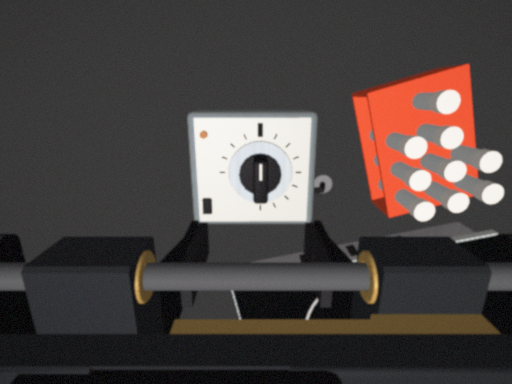

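View pics/t8.png

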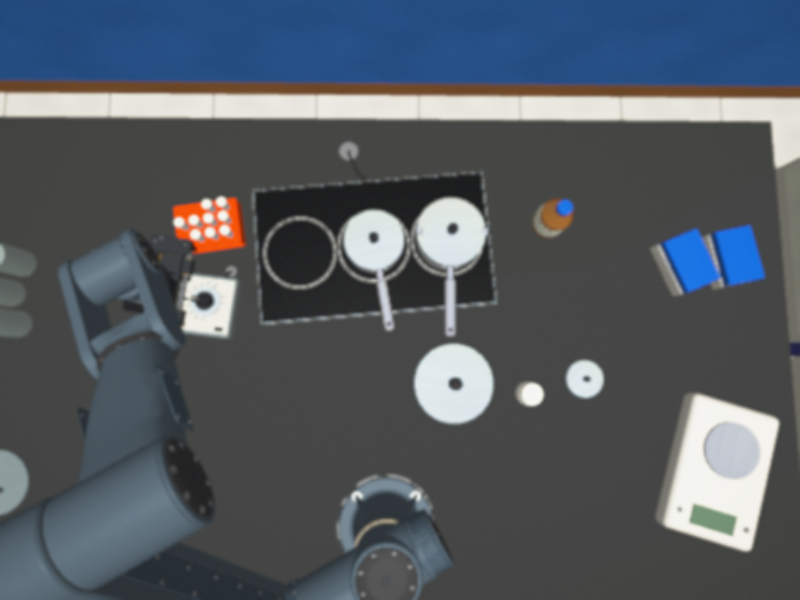

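The dial pointer at (261,172) lines up with the heavy mark at (261,130). Both pans are centred in their rings, with the lid on at (374,238), and the bystanders have not moved. Handing in.

```bash
python3 -c "
from h import *
print(order.hand_in())"
```

```text
the job is handed in; nothing more can be done
None
```

I handed in the job at about 31 s of the 72 s allowed: by the last camera check both pans were centred in their rings, the lid was seated on the open pan, the dial was on the heavy mark and the bystanders had not moved; the hand-in returned no verdict.

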